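# Hang a wet lacquered heart to dry in self-closing tweezers

## Robot

A 6-joint arm with a two-finger parallel gripper is mounted at the origin on the work surface. World frame = base frame: x ahead of the robot, y to its left, z up, the work surface at z = 0. Lengths are in mm, angles in rad, forces in N, time in s.
With the tool pointing down it reaches from about 350 to 975 mm from the base axis. Payload 7.1 kg.
Tool frame: the origin (TCP) lies midway between the tips of the shut fingers; the grasp point (between the pads) lies ctrl.tcp_to_grasp behind it (ctrl.tcp_to_grasp is the distance from the TCP to the grasp point, in mm); z points along the fingers, y is the direction in which the jaws open and shut (so a half turn about z gives the same grasp; the last joint's range is limited). The gripper opens to 88 mm and grips with 3 to 60 N. Pads are 20 mm wide; open, the fingers measure 115 mm over their backs; the gripper's body (75 mm by 178 mm) begins 61 mm behind the grasp point.
Start: joints at [1.085, 0.423, 1.63, -0, 1.089, -0.019], TCP at [281.237, 558.131, 222.675] pointing down, gripper open.
Joint ranges: [-3, 3], [-0.9, 2.11], [0.09, 2.58], [-1.31, 4.45], [0.11, 2.69], [-2.54, 2.54]. Speed limits (rad/s): [2.39, 2.39, 3.01, 3.14, 3.14, 3.14].

## Interface

Orientations are given as a rotation vector (axis times angle).
In Python, from workcell import ctrl gives the robot as it stands.
- The arm moves only by the tool play_rows, never from a script. Its argument "increments" is text: rows parted by semicolons, each of 5 numbers parted by spaces: the opening, from 0 (shut) to 1 (fully open), then the shift along the world's x, y, z in m, then the turn about the world's z in degrees. A call has 1 to 20 rows; each row shifts and turns the commanded pose from where the row before left it; what a row does not reach is not made up. A row lasts 1/10 s, in which the tool goes at most 50 mm and 8.59 degrees, less where a joint would pass 70% of its speed; a pose out of reach is approached as far as the arm can. A call is refused whole if a number of a shift passes 0.05 or a number of a turn 8.59, either way. A call with a gripper value outside its range is refused whole. The fingers move at their own pace and stop on an object; the grip force is fixed at half the most. Time passes only in rows, so rows that do not move let the fingers close. It gives the time, the measured TCP pose, the force and the opening at its end, in the units of the state.
- ctrl.get_obs(): the state, without advancing time (a new reading comes with each control period).
- ctrl.get_image(name): name is "scene" or "top" or "wrist"; returns a dict with "img" (400x640x3 uint8, red, green, blue), "range_z" (400x640 float32, mm along the optical axis (not along the pixel's ray), 0 where there is no reading), "vertical_fov" (degrees; the focal length in pixels is half the picture's height over the tangent of half this angle, whatever the lens; pixels are square), "cx", "cy" (the principal point, pixels), "origin" and "attitude" of the camera in the world. Camera axes: x right, y down, z forward; pixel columns grow to the right and rows downward; lengths in mm; the calibration is good to about 2 mm. A picture is of the moment at which its call begins.
- ctrl.close_job(): hands the job in, once; it reports no verdict.
The state is a dict: "t": time; "qpos": joint angles; "qvel": joint speeds; "joint_torque": joint torques, N m; "ee_pos": TCP position; "orientation": TCP orientation; "ft_force": force on the tool from outside, world axes, zero at the start; "moment": the same for the moment, N m; "width": finger opening in mm.
Only numpy, scipy, OpenCV 4.12 (cv2) and the standard library are available. Lean on these libraries where they do the work, as an engineer would, in place of code of your own. Each camera call takes 0.05 s, during which the arm holds its last target. There are 200 camera calls.

## Task

The gilt and red heart on the white tile has just been lacquered and is still wet, so nothing but the self-closing tweezers may touch it from now on. Squeeze the tweezers open, put their jaws either side of the heart's bare brass lug and let them close on it, then carry the heart face up to the wooden brush rest. Lay the tweezers flat in the free pair of notches with the heart jutting out clear in the air, still gripped, and leave the brush, jar and box frame where they are.

Things in the scene. Friction and masses are not known exactly. Their poses are not given: they have to be found in the camera images.
- tweezers: Self-closing steel tweezers, 180 mm long, 62 g, on their side: jaws open level. Origin: on the centre line, midway between the two brown grip plates, at mid height (7 mm above the bench as they lie). x from tail to jaws, y to the left plate, z up. Tail end at x = -94 mm, jaw tips at x = +86 mm. All but the plates is 9 mm high, centred on z = 0; the strips cross at x = +34 mm.
- tweezer_arm_left (a joint): Angle of the arm with the left (+y) brown grip plate (plates: x -24 to +24 mm, 14 mm high), hinged 74 mm behind the origin. 0: jaws shut, plates 25 mm over their outer faces. 0.033: shut on the 10 mm lug, plates 20 mm. 0.08: fully open, plates 13 mm, jaw gap 24 mm. SQUEEZING the plates OPENS the jaws, 2.07 mm per mm; let go, they spring shut.
- tweezer_arm_right (a joint): The same for the arm with the right (-y) plate. Pinched at the middle of the plates it takes 9.5 N to begin to open the jaws and 18 N to open them fully; a pinch under 8 N leaves them shut, or shut on a part. Shut on the 10 mm lug the jaws grip with about 6 N.
- tail (a point): Middle of the tweezers' welded tail block (24 long, 10 wide, 9 mm high), on the centre line 82 mm behind the tweezers' origin. A firm pinch across its 10 mm does not open the jaws.
- jaws (a point): Middle of the tweezers' gripping faces (14 mm long, 9 mm high; each jaw 4 mm thick), on the centre line 79 mm ahead of the tweezers' origin.
- heart: Votive heart, gilt with a red face, 72 mm wide, 6 mm thick (11 mm with its ornament), about 20 g, face up on the tile. Origin: centre of the heart at its underside. x runs from the lug to the heart's point (x = +30 mm), z out of the red face. A flame crown 22 mm wide ends at x = -42 mm; from there the bare brass lug sticks out to x = -66 mm: 24 mm long, 10 wide (y), 6 thick.
- lug (a point): Point in the heart's lug, 55 mm from the heart's origin (x = -55 mm), 11 mm from the lug's end, middle of its width and thickness; 9 mm above the bench at the start.
- tile: White ceramic tile, 110 x 110 x 6 mm, fixed on the bench. Origin: centre of its underside. The heart's lug overhangs the tile's -x edge, so that tweezers held low over the bench can be brought to it from that side. Let go there, the tweezers stay lying on the bench, shut on the lug.
- rest: Wooden brush rest, fixed. Origin: centre of its underside. Base 126 (x) by 150 (y) by 10 mm; two upright cheeks 12 mm thick at x = -50 and +50 mm, each with notches 36 mm wide at y = +40 (free) and y = -40 mm (the brush lies in these). Notch floors 48 mm, cheek tops 62 mm above the bench. The tweezers lie along x, either way round, plates between the cheeks, strips on the notch floors.
- free_notch (a point): Middle of the free pair of notches: midway between the two cheeks, at the height of the notch floors; axes as rest. The tweezers' origin belongs here, 4.5 mm higher.
- brush: Flat lacquer brush, 185 mm long, red handle, lying in the other pair of notches. Bystander. Origin: its underside, near the middle.
- lacquer_jar: Jar of black lacquer with a green lid, 52 mm across, 62 mm high. Bystander. Origin: centre of its underside.
- box_frame: Gilt box frame lying on its back, 120 x 100 x 32 mm. Bystander. Origin: centre of its underside.
Mind the look-alikes: they are no part of the job. Of the things like the rest, leave any that is green; of the rest the smaller one is meant. Leave any turquoise look-alike of the heart alone.

How it is judged:
By the outcome, as a careful person would: the job done as asked, in the order asked, and still so for the second after the job is handed in, with the robot touching nothing.
It also fails if it takes over 58 s, if anything falls off the work surface, if the arm or the gripper's body presses on something with over 40 N, if the wrist force passes 120 N, or if a joint passes its speed limit or range.

## Working session

There is one attempt and no reset: what is moved stays moved. The work goes in short steps, Python scripts to look and compute and a tool call to move; the robot and the scene stay as the last step left them, time stands still between calls to the robot, and variables do not carry over. Pictures are saved under pics/ and viewed, on a budget of 10 in all, crops included, one or two more only if the job needs it, and the job is handed in when it is done.

Besides the shell and the picture viewer there is one more tool, called after "Emit:" as a command line: name --argument value ..., lists and objects as JSON in quotes. play_rows: Moves the arm, as the interface text tells. Its arguments: {"type":"object","properties":{"increments":{"type":"string"}},"required":["increments"]}

```bash
ls; mkdir -p pics
cat > h.py <<'E'
import numpy as np, cv2
from scipy.spatial.transform import Rotation as R
from workcell import ctrl
def grab(n,fn=None):
    d=ctrl.get_image(n)
    a=np.array(d["attitude"],float)
    M=a if a.shape==(3,3) else R.from_rotvec(a).as_matrix()
    img=d["img"];H,W=img.shape[:2];f=H/2/np.tan(np.radians(d["vertical_fov"])/2)
    v,u=np.mgrid[:H,:W];z=d["range_z"]
    P=np.stack([(u-d["cx"])/f*z,(v-d["cy"])/f*z,z],-1)@M.T+np.array(d["origin"])
    P[z==0]=np.nan
    if fn: cv2.imwrite(fn,img[...,::-1])
    np.savez(""+n+".npz",img=img,P=P,f=f,M=M,o=d["origin"],c=[d["cx"],d["cy"]])
    return img,P
E
python3 - <<'E'
from h import *
d=ctrl.get_image("top");print(d["attitude"],d["origin"],d["vertical_fov"],d["cx"],d["cy"])
grab("top","pics/top1.png");grab("scene","pics/scene1.png")
print(ctrl.get_obs(),ctrl.tcp_to_grasp)
E
```

```text
pics
[-2.12840293  2.17358495 -0.17252802] [ 415.90156339  -72.72203323 1150.96149304] 50.87624451039174 313.5035350791961 203.0997528406366
{'t': 0.15, 'qpos': array([ 1.08499912e+00,  4.23669354e-01,  1.63046445e+00, -8.66172989e-06,
        1.08857722e+00, -1.89948479e-02]), 'qvel': array([ 0.00152336, -0.00352403, -0.00348843, -0.00057976, -0.00168708,
        0.00145017]), 'joint_torque': array([ 4.18927357e-04, -5.44986749e+01, -2.73920274e+01,  6.43994124e-02,
        2.04203365e-02, -7.29286626e-05]), 'ee_pos': array([281.05969325, 557.78975349, 222.09737756]), 'orientation': array([-7.26542964e-01, -3.05614606e+00,  1.70394136e-03]), 'ft_force': array([ 0.17384554, -0.84677076,  0.59101053]), 'moment': array([0.00607608, 0.03321932, 0.0162493 ]), 'width': 88.19552521647367} 18.700000000000003
```

View pics/top1.png

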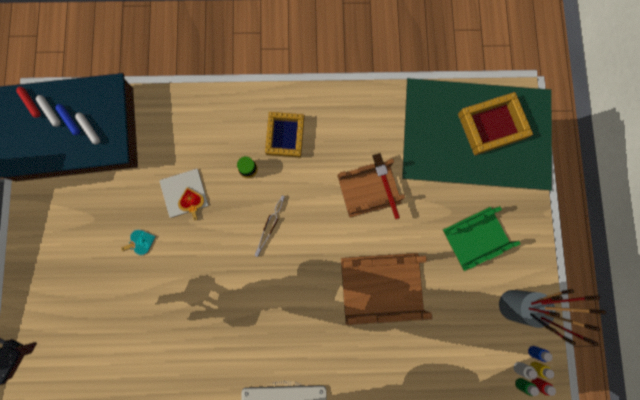

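View pics/scene1.png

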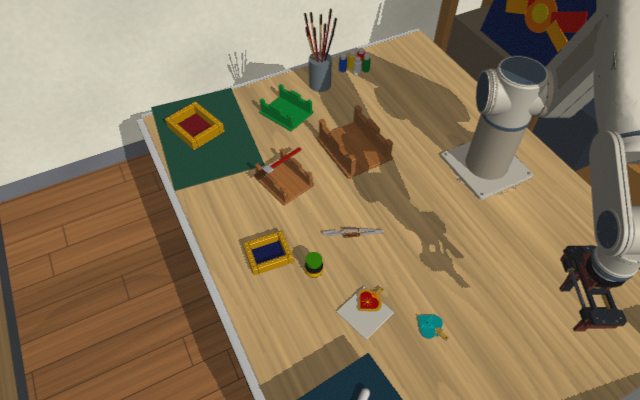

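Top view: the candidates are the red heart on the tile (190,200) against the turquoise one (140,242), and the small wooden rest (370,190) against the big one (384,288) and the green one (482,238). I choose the red heart and the small rest with the brush. The tweezers are at (271,226).

Run:
```python
from h import *
d=np.load("top.npz");P=d["P"];img=d["img"]
for n,u,v in [("heart",190,200),("lug",196,211),("tile",175,205),("tw tail",259,252),("tw mid",271,224),("tw jaw",282,200),("rest",370,190),("restL",342,190),("jar",247,166),("frame",268,135),("turq",140,242),("bench",230,230)]:
    print(n,P[v,u].round(1))
# rest points above bench
X=P[150:225,325:415].reshape(-1,3);C=img[150:225,325:415].reshape(-1,3)
for lo,hi in [(5,20),(54,70)]:
    m=(X[:,2]>lo)&(X[:,2]<hi);q=X[m][:,:2].astype(np.float32);print(lo,len(q),cv2.minAreaRect(q), q.mean(0))
# close crops
c=[cv2.resize(img[s],(400,300),interpolation=cv2.INTER_CUBIC) for s in (np.s_[160:250,115:235],np.s_[190:265,225:325],np.s_[145:235,320:440])]
s=np.hstack(c[:2]);s=np.vstack([s,np.hstack([c[2],c[2]*0])]);cv2.imwrite("pics/crop1.png",s[...,::-1])
```

```text
heart [599.8 247.7  11.7]
lug [569.3 231.2  10.1]
tile [587.7 290.2   5.1]
tw tail [454.6  60.3   7.6]
tw mid [530.9  28.5  -4.3]
tw jaw [594.7  -3.5  11.8]
rest [ 618.1 -246.3   10. ]
restL [ 619.3 -168.8   11.8]
jar [680.   85.2  61.2]
frame [773.6  31.9  31.2]
turq [488.5 382.3   4.2]
bench [516.7 141.   -3.9]
5 1553 ((621.3243408203125, -262.77191162109375), (149.70245361328125, 255.97108459472656), 15.459159851074219) [ 618.0754  -238.41368]
54 530 ((610.406982421875, -246.78195190429688), (180.08998107910156, 150.26589965820312), 14.177078247070312) [ 626.51263 -261.03967]
```

View pics/crop1.png

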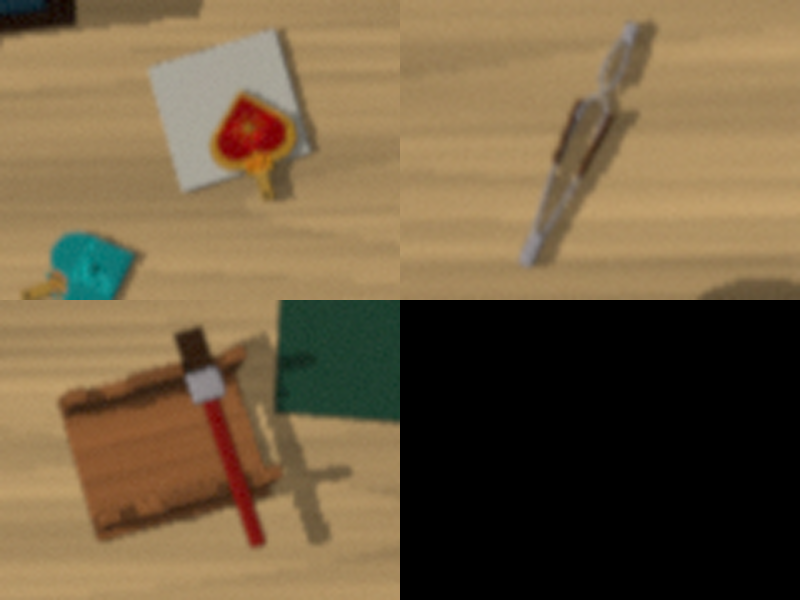

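The crop confirms the red heart at crop (250,130), its lug pointing down at (265,185). The tweezers' tail is at (530,260) and the jaws at (632,30), and the free notches lie left of the brush. Next I look from close up with the wrist camera.

Emit:
play_rows --increments "1 0.033 -0.04 0.01 0;1 0.033 -0.04 0.01 0;1 0.033 -0.04 0 0;1 0.033 -0.04 0 0;1 0.033 -0.04 0 0;1 0.033 -0.04 0 0;1 0.033 -0.04 0 0;1 0.01 -0.01 0 0;1 0 0 0 0;1 0 0 0 0"

```text
t: 1.15
ee_pos: [512.1, 280.1, 241.3]
orientation: [-0.727, -3.055, 0.0]
ft_force: [-0.1, 0.1, -0.5]
width: 87.9
```

Run:
```python
from h import *
grab("wrist","pics/w1.png");d=np.load("wrist.npz");print(d["o"],d["M"].round(3),d["f"]);print(ctrl.get_obs()["ee_pos"],ctrl.get_obs()["orientation"])
```

```text
[452.83886362 308.78958105 403.82583908] [[ 0.45   0.867  0.215]
 [ 0.893 -0.436 -0.109]
 [-0.     0.241 -0.97 ]] 323.65404723941054
[511.80482087 280.591066   241.37402976] [-7.24998554e-01 -3.05593435e+00  1.35323074e-04]
```

View pics/w1.png

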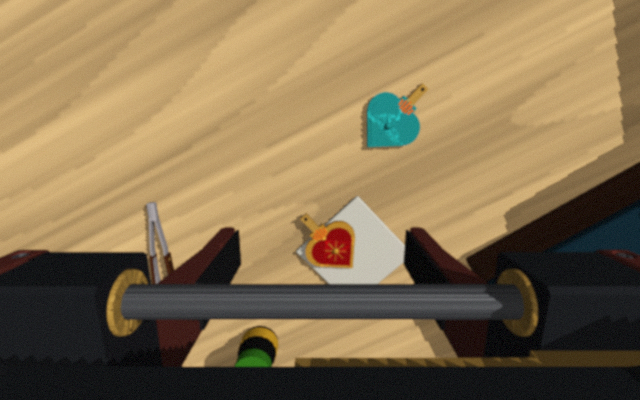

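```bash
cp wrist.npz w_heart.npz
```

Emit:
play_rows --increments "1 0.01 -0.04 0 0;1 0.01 -0.04 0 0;1 0.01 -0.04 0 0;1 0.01 -0.04 -0.018 0;1 0.01 -0.04 -0.018 0;1 0.01 -0.04 -0.018 0;1 0.02 -0.04 -0.018 0;1 0 0 -0.018 0;1 0 0 0 0;1 0 0 0 0"

```text
t: 2.2
ee_pos: [592.3, 1.2, 151.6]
orientation: [-0.723, -3.056, 0.0]
ft_force: [-0.1, 0.5, -0.1]
width: 87.7
```

```bash
python3 - <<'E'
from h import *
grab("wrist");print(ctrl.get_obs()["ee_pos"])
E
cp wrist.npz w_tw.npz
```

```text
[592.78096878   1.31824068 152.25714268]
```

Emit:
play_rows --increments "1 0.01 -0.04 0.02 0;1 0.01 -0.04 0.02 0;1 0.01 -0.04 0.02 0;1 0.01 -0.04 0.02 0;1 0.02 -0.04 0.02 0;1 0.02 -0.04 0 0;1 0.02 -0.03 0 0;1 0 0 0 0;1 0 0 0 0"

```text
t: 3.15
ee_pos: [693.1, -269.3, 252.2]
orientation: [0.725, 3.056, 0.001]
ft_force: [-0.4, 0.7, -0.3]
width: 87.8
```

```bash
cat >> h.py <<'E'
def ortho(fn,cx,cy,w,h,z,s):
    """world-aligned patch: up=+x, left=+y, s px/mm, plane height z"""
    d=np.load(fn);W,H=int(w*s),int(h*s)
    j,i=np.meshgrid(np.arange(W),np.arange(H))
    X=np.stack([cx+(H/2-i)/s,cy+(W/2-j)/s,np.full(i.shape,float(z))],-1)
    q=(X-d["o"])@d["M"];uv=(q[...,:2]/q[...,2:]*float(d["f"])+d["c"]).astype(np.float32)
    return cv2.remap(d["img"],uv[...,0],uv[...,1],cv2.INTER_CUBIC)
E
python3 - <<'E'
from h import *
grab("wrist");print(ctrl.get_obs()["ee_pos"])
import shutil;shutil.copy("wrist.npz","w_rest.npz")
a=ortho("w_heart.npz",590,242,130,130,12,3)
b=ortho("w_tw.npz",525,28,130,195,11.5,2)
c=ortho("w_rest.npz",620,-240,200,195,62,2)
o=np.zeros((600,800,3),np.uint8);o[:390,:390]=a;o[:390,400:660]=b
cv2.imwrite("pics/o1.png",o[...,::-1][:390]);
e=ortho("w_rest.npz",620,-240,200,195,48,2)
cv2.imwrite("pics/o2.png",np.hstack([c,e])[...,::-1])
E
```

```text
[ 692.70714592 -268.6118958   252.11827851]
```

View pics/o1.png

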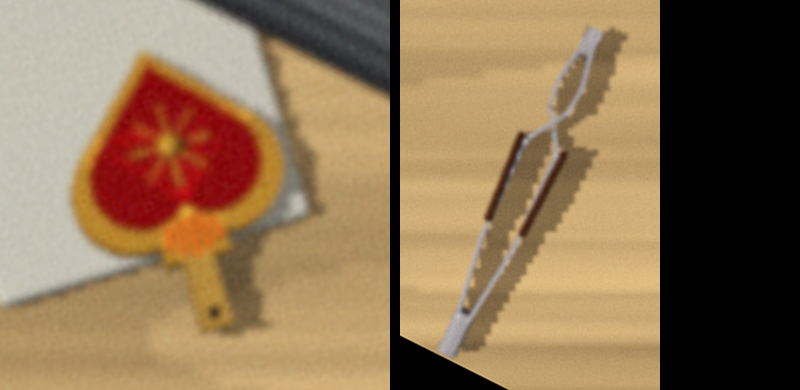

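View pics/o2.png

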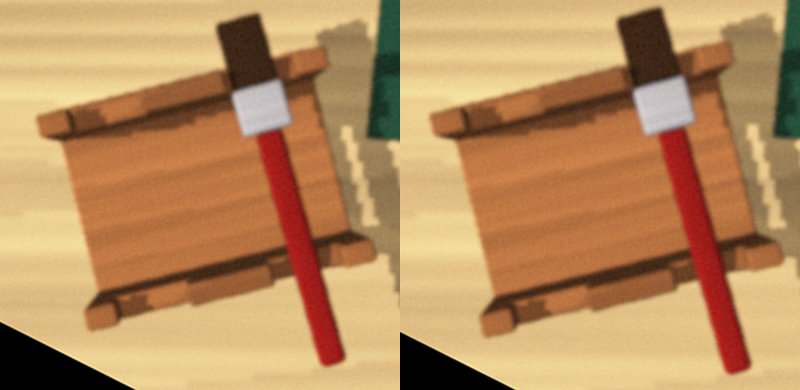

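Ortho views:
- **Heart:** point at (146,55), lug end at (219,327). The lug point is therefore about (557,237), heading 15.4°.
- **Tweezers:** tail at (447,353), jaw tips at (594,30). The origin is about (530,31), heading -24.5°, and the measured length of 177 mm fits.
- **Rest:** cheeks 99 mm apart, centre about (623,-244), angle 14°. The free notch is at about (614,-205).

Next I go to the tweezers.

Emit:
play_rows --increments "1 -0.021 0.038 0 2.2;1 -0.021 0.038 0 0;1 -0.021 0.038 -0.03 0;1 -0.02 0.038 -0.035 0;1 -0.02 0.037 -0.035 0;1 -0.02 0.037 -0.035 0;1 -0.02 0.037 -0.035 0;1 -0.02 0.037 -0.022 0;1 0 0 0 0;1 0 0 0 0;1 0 0 0 0"

```text
t: 4.3
ee_pos: [539.2, 14.5, 75.0]
orientation: [0.666, 3.067, 0.001]
ft_force: [-0.2, -0.1, -0.8]
width: 87.8
```

Run:
```python
from h import *
o=ctrl.get_obs();print(o["ee_pos"],o["orientation"])
```

```text
[539.2451279   14.47764886  75.03371532] [6.65681581e-01 3.06747955e+00 7.47032567e-04]
```

Emit:
play_rows --increments "1 -0.009 0.0165 -0.02 0;1 0 0 -0.02 0;1 0 0 -0.02 0;1 0 0 -0.012 0;1 0 0 0 0;1 0 0 0 0"

```text
t: 4.9
ee_pos: [529.8, 30.3, 2.2]
orientation: [0.669, 3.069, 0.0]
ft_force: [0.3, 0.2, -0.3]
width: 87.9
```

Emit:
play_rows --increments "0.15 0 0 0 0;0.15 0 0 0 0;0.15 0 0 0 0;0.15 0 0 0 0;0.15 0 0 0 0;0.15 0 0 0 0;0.15 0 0 0 0;0.15 0 0 0 0;0.15 0 0 0 0;0.15 0 0 0 0;0.15 0 0 0 0;0.15 0 0 0 0"

```text
t: 6.1
ee_pos: [529.0, 30.7, 1.6]
orientation: [-0.668, -3.07, 0.0]
ft_force: [-0.4, -0.4, 0.5]
width: 13.7
```

Emit:
play_rows --increments "0.15 0 0 0.01 0;0.15 0 0 0.02 0;0.15 -0.009 0.018 0 4;0.15 -0.009 0.018 0 4;0.15 -0.009 0.018 0 4;0.15 -0.009 0.018 0 4;0.15 -0.009 0.018 0 4;0.15 -0.009 0.018 0 4;0.15 -0.009 0.017 0 4;0.15 -0.008 0.017 0 4;0.15 -0.008 0.016 0 4;0.15 -0.008 0.016 0 3.9;0.15 0 0 0 0;0.15 0 0 0 0"

```text
t: 7.5
ee_pos: [442.2, 204.9, 32.1]
orientation: [-0.419, 3.113, 0.0]
ft_force: [1.2, -0.5, -1.2]
width: 13.8
```

Run:
```python
from h import *
grab("wrist");o=ctrl.get_obs();print(o["ee_pos"],o["orientation"],o["width"])
d=np.load("wrist.npz")
cv2.imwrite("pics/w3.png",np.hstack([d["img"][:,:400],ortho("wrist.npz",500,220,200,200,36,2)])[...,::-1])
```

```text
[442.36385429 204.62482682  32.00471971] [-4.18172476e-01  3.11313138e+00  7.99647880e-05] 13.956567428709517
```

View pics/w3.png

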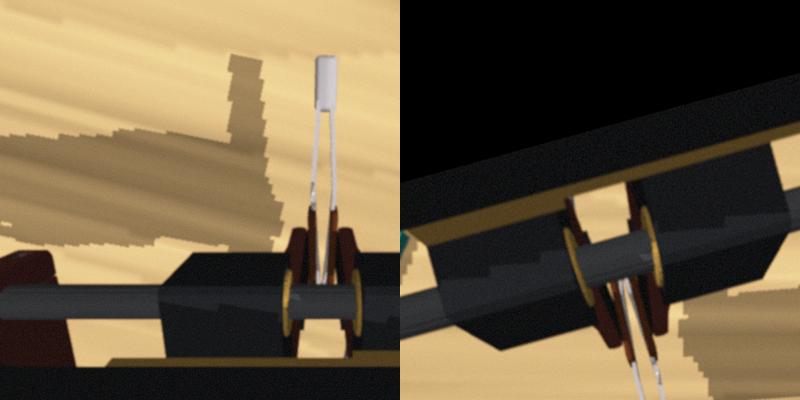

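The wrist view shows the tweezers held straight, with the tail block at (326,57–110) central between the pads. I check pitch and yaw by depth, and the jaws in the top and scene views.

Run:
```python
from h import *
d=np.load("wrist.npz");P=d["P"]
print("tail near",np.nanmedian(P[62:70,321:332].reshape(-1,3),0),"tail front",np.nanmedian(P[95:104,321:332].reshape(-1,3),0),d["c"])
img,S=grab("scene");t,T=grab("top")
a=ortho("top.npz",500,220,200,200,33,2)
g=np.load("scene.npz");q=(np.array([530,230,20])-g["o"])@g["M"];u,v=(q[:2]/q[2]*g["f"]+g["c"]).astype(int);print(u,v)
b=cv2.resize(img[v-40:v+40,u-40:u+40],(400,400),interpolation=cv2.INTER_CUBIC)
cv2.imwrite("pics/s3.png",np.hstack([a,b])[...,::-1])
```

```text
tail near [355.0881161  182.22149699  42.06700573] tail front [368.54321199 185.99213953  42.12323547] [321.91515358 201.03791454]
387 281
```

View pics/s3.png

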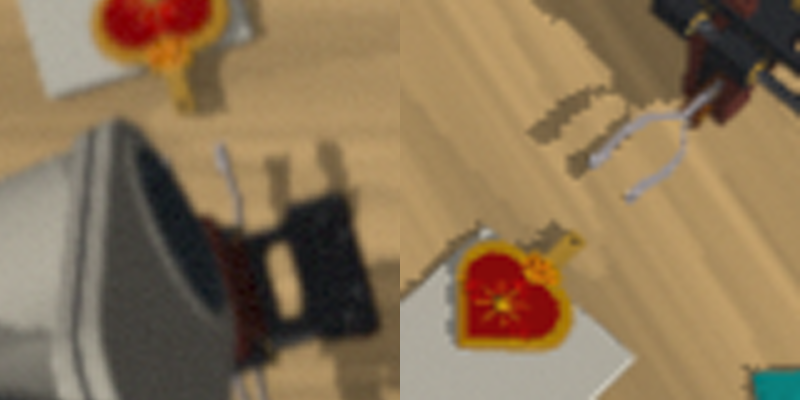

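Tail top is at z 42 against 41.5 expected, so the tweezers are level, and the heading is about 15°. The scene crop shows the jaws open at (600,160)/(630,195), pointing at the lug at (575,240). I lower, then advance.

Emit:
play_rows --increments "0.15 0 0 -0.012 0;0.15 0 0 -0.012 0;0.15 0 0 -0.005 0;0.15 0 0 0 0;0.15 0.008 0.0022 0 0;0.15 0.008 0.0022 0 0;0.15 0.008 0.0022 0 0;0.15 0 0 0 0;0.15 0 0 0 0"

```text
t: 8.55
ee_pos: [466.3, 211.4, 2.7]
orientation: [-0.42, 3.113, 0.0]
ft_force: [-0.9, -1.0, -0.5]
width: 14.0
```

Run:
```python
from h import *
print(ctrl.get_obs()["ee_pos"],ctrl.get_obs()["ft_force"])
img,S=grab("scene");t,T=grab("top")
a=ortho("top.npz",550,230,100,100,12,4)
g=np.load("scene.npz");q=(np.array([550,233,10])-g["o"])@g["M"];u,v=(q[:2]/q[2]*g["f"]+g["c"]).astype(int)
b=cv2.resize(img[v-25:v+25,u-25:u+25],(400,400),interpolation=cv2.INTER_CUBIC)
cv2.imwrite("pics/s4.png",np.hstack([a,b])[...,::-1])
```

```text
[466.28887949 211.43689045   2.65498066] [-0.88725275 -1.01752367 -0.49716936]
```

View pics/s4.png

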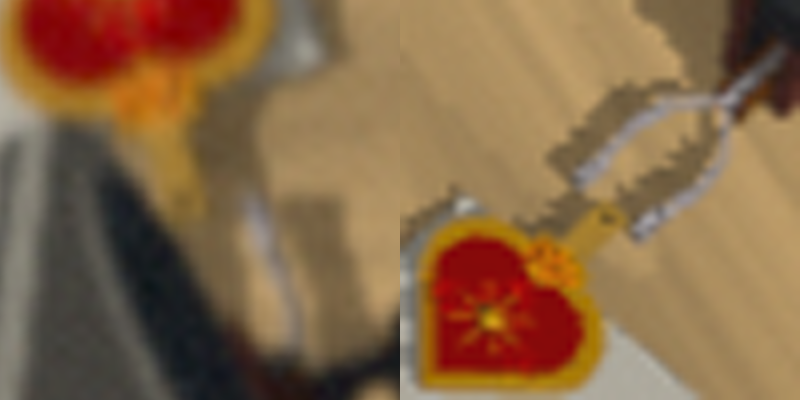

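The jaws (580,180)/(640,230) straddle the lug end (610,215), well centred. I advance the last 15 mm, check the force and release.

Emit:
play_rows --increments "0.15 0.005 0.0015 0 0;0.15 0.005 0.0015 0 0;0.15 0.0045 0.0015 0 0;0.15 0 0 0 0;0.15 0 0 0 0;0.15 0 0 -0.0005 0"

```text
t: 9.25
ee_pos: [480.3, 215.8, 2.1]
orientation: [0.42, -3.113, 0.0]
ft_force: [-0.6, 0.3, -0.5]
width: 13.4
```

Run:
```python
from h import *
print(ctrl.get_obs()["ee_pos"],ctrl.get_obs()["ft_force"])
img,S=grab("scene")
g=np.load("scene.npz");q=(np.array([550,233,10])-g["o"])@g["M"];u,v=(q[:2]/q[2]*g["f"]+g["c"]).astype(int)
b=cv2.resize(img[v-25:v+25,u-25:u+25],(400,400),interpolation=cv2.INTER_CUBIC)
cv2.imwrite("pics/s5.png",b[...,::-1])
```

```text
[480.31305232 215.76748701   2.08231735] [-0.58616906  0.34171824 -0.5442737 ]
```

View pics/s5.png

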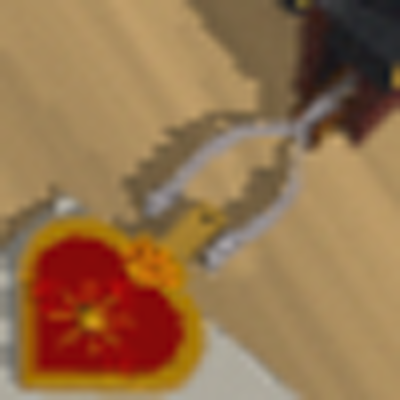

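The jaws are now either side of the lug (about 60% in) and clear of the flame crown. I release gently, rise and move back over the tail.

Emit:
play_rows --increments "0.18 0 0 0 0;0.2 0 0 0 0;0.22 0 0 0 0;0.24 0 0 0 0;0.26 0 0 0 0;0.3 0 0 0 0;0.5 0 0 0 0;0.6 0 0 0 0;0.6 0 0 0 0;0.6 0 0 0.02 0;0.6 0 0 0.03 0;0.6 -0.02 -0.0055 0.02 0;0.6 -0.02 -0.0055 0 0;0.6 -0.02 -0.0055 0 0;0.6 -0.019 -0.005 0 0;0.6 0 0 0 0;0.6 0 0 0 0"

```text
t: 11.0
ee_pos: [402.3, 194.7, 72.4]
orientation: [-0.42, 3.112, 0.0]
ft_force: [1.0, 0.2, -0.7]
width: 52.6
```

Run:
```python
from h import *
print(ctrl.get_obs()["ee_pos"],ctrl.get_obs()["width"])
img,S=grab("scene");w,_=grab("wrist");t,T=grab("top")
g=np.load("scene.npz");q=(np.array([520,220,10])-g["o"])@g["M"];u,v=(q[:2]/q[2]*g["f"]+g["c"]).astype(int)
b=cv2.resize(img[v-40:v+40,u-40:u+40],(400,400),interpolation=cv2.INTER_CUBIC)
cv2.imwrite("pics/s6.png",np.hstack([w[:,130:530],b])[...,::-1])
```

```text
[402.30282887 194.7042542   72.40610661] 52.61843980860756
```

View pics/s6.png

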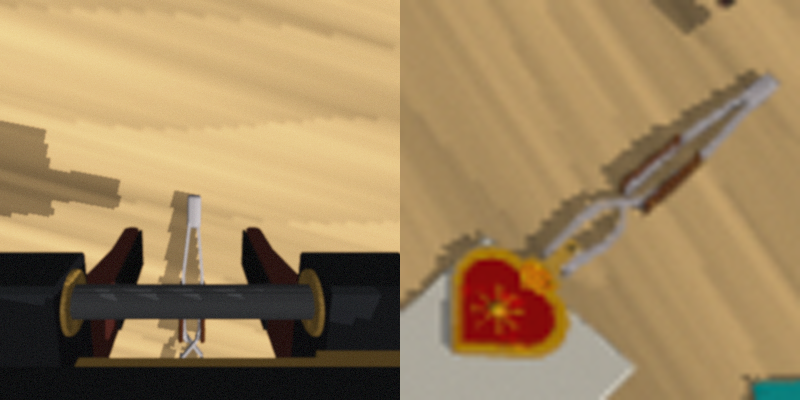

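The jaws are shut on the lug (right crop (570,255)) and the heart is undisturbed. I locate the tail precisely from wrist pixels (324,195)–(324,226).

Run:
```python
from h import *
d=np.load("wrist.npz")
def at(u,v,z):
    r=d["M"]@np.array([(u-d["c"][0])/d["f"],(v-d["c"][1])/d["f"],1]);return d["o"]+r*(z-d["o"][2])/r[2]
g=d["img"][190:232,300:350].astype(int)
s=g.max(2)-g.min(2);m=(s<45)&(g.min(2)>90)
for r in range(0,42,4): 
    c=np.where(m[r])[0]; print(190+r,(300+c.min(),300+c.max()) if len(c) else None)
a=at(324,195.5,11.5);b=at(324,226,11.5);print(a,b,np.linalg.norm(b-a))
```

```text
190 None
194 None
198 (np.int64(318), np.int64(330))
202 (np.int64(318), np.int64(330))
206 (np.int64(318), np.int64(330))
210 (np.int64(318), np.int64(330))
214 (np.int64(318), np.int64(330))
218 (np.int64(317), np.int64(330))
222 (np.int64(317), np.int64(330))
226 (np.int64(317), np.int64(329))
230 (np.int64(316), np.int64(329))
[388.23508365 191.80843752  11.5       ] [410.11659442 197.87711991  11.5       ] 22.7074749616932
```

Emit:
play_rows --increments "0.6 -0.002 0 -0.03 0;0.6 0 0 -0.025 0;0.5 0 0 -0.015 0;0.4 0 0 0 0;0.3 0 0 0 0;0 0 0 0 0;0 0 0 0 0;0 0 0 0 0;0 0 0 0 0;0 0 0 0 0;0 0 0 0 0;0 0 0 0 0;0 0 0 0 0"

```text
t: 12.45
ee_pos: [399.7, 194.5, 2.2]
orientation: [-0.42, 3.113, 0.0]
ft_force: [0.2, -0.3, 0.3]
width: 9.4
```

Emit:
play_rows --increments "0 0 0 0.003 0;0 0 0 0.004 0;0 0 0 0.005 0;0 0 0 0.008 0;0 0 0 0.01 0;0 0 0 0.01 0;0 0 0 0.01 0;0 0 0 0.01 0;0 0 0 0 0;0 0 0 0 0;0 0 0 0 0"

```text
t: 13.55
ee_pos: [399.3, 194.3, 61.9]
orientation: [0.42, -3.113, 0.0]
ft_force: [0.4, 0.3, -1.2]
width: 9.5
```

Run:
```python
from h import *
print(ctrl.get_obs()["ee_pos"],ctrl.get_obs()["width"])
img,S=grab("scene");t,T=grab("top")
g=np.load("scene.npz");q=(np.array([530,225,50])-g["o"])@g["M"];u,v=(q[:2]/q[2]*g["f"]+g["c"]).astype(int)
b=cv2.resize(img[v-50:v+50,u-50:u+50],(400,400),interpolation=cv2.INTER_CUBIC)
a=ortho("top.npz",530,225,200,200,60,2)
cv2.imwrite("pics/s7.png",np.hstack([a,b])[...,::-1])
# red face heights and positions
for im,P in((img,S),(t,T)):
    m=(im[...,0]>110)&(im[...,1]<50)&(im[...,2]<50)&(abs(P[...,0]-610)<60)&(abs(P[...,1]-250)<60)
    q=P[m];c=q.mean(0);A=np.c_[q[:,:2]-c[:2],np.ones(len(q))];k=np.linalg.lstsq(A,q[:,2],rcond=None)[0];print(len(q),c,"slope",k)
```

```text
[399.30396863 194.26417756  61.94267195] 9.527481182331327
218 [602.68436403 250.63625495  70.85078903] slope [1.40426620e-02 5.26852128e-03 7.08507890e+01]
242 [601.88867793 248.05868617  69.92116906] slope [-1.85510745e-02 -3.03439932e-03  6.99211691e+01]
```

View pics/s7.png

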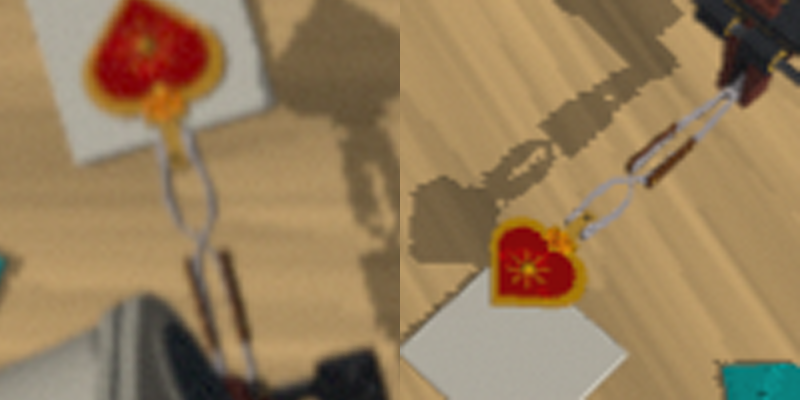

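The heart hangs level: its red face is at z 70–71 on both cameras with near-zero slope, against 72 expected. I carry it high to just above the notch.

Emit:
play_rows --increments "0 0 0 0.01 0;0 0 0 0.02 0;0 0 -0.005 0.02 0;0 0.003 -0.01 0.018 0;0 0.007 -0.02 0 -0.7;0 0.008 -0.025 0 -0.7;0 0.008 -0.025 0 0;0 0.008 -0.025 0 0;0 0.008 -0.025 0 0;0 0.008 -0.025 0 0;0 0.008 -0.025 0 0;0 0.008 -0.025 0 0;0 0.008 -0.025 0 0;0 0.008 -0.025 0 0;0 0.008 -0.025 0 0;0 0.008 -0.025 0 0;0 0.008 -0.025 0 0;0 0.008 -0.025 0 0;0 0.008 -0.02 0 0;0 0.005 -0.015 0 0"

```text
t: 15.65
ee_pos: [527.0, -202.0, 130.6]
orientation: [-0.38, 3.118, -0.0]
ft_force: [0.6, -0.1, -0.7]
width: 9.3
```

Emit:
play_rows --increments "0 0.003 -0.01 0 0;0 0.003 -0.008 0 0;0 0.002 -0.006 0 0;0 0 0 0 0;0 0 0 0 0;0 0 0 0 0"

```text
t: 16.25
ee_pos: [534.3, -224.0, 130.1]
orientation: [0.382, -3.118, -0.0]
ft_force: [-0.4, -0.0, -0.1]
width: 9.5
```

Run:
```python
from h import *
o=ctrl.get_obs();print(o["ee_pos"],o["width"],o["orientation"])
img,S=grab("scene");t,T=grab("top")
for im,P in((img,S),(t,T)):
    m=(im[...,0]>100)&(im[...,1]<50)&(im[...,2]<50)&(abs(P[...,0]-740)<60)&(abs(P[...,1]+172)<50)
    q=P[m];c=q.mean(0);A=np.c_[q[:,:2]-c[:2],np.ones(len(q))];k=np.linalg.lstsq(A,q[:,2],rcond=None)[0];print(len(q),c,"slope",k)
```

```text
[ 534.30986629 -224.04428675  130.07948278] 9.497190590349703 [ 3.82403219e-01 -3.11783086e+00 -4.63238770e-04]
151 [ 738.37892031 -172.14317552  138.94270969] slope [2.25361733e-02 2.88498504e-02 1.38942710e+02]
258 [ 738.25971127 -175.08818621  138.2904522 ] slope [-1.25394604e-02  2.89230635e-03  1.38290452e+02]
```

Emit:
play_rows --increments "0 0 -0.001 -0.02 0;0 0 0 -0.02 0;0 0 0 -0.02 0;0 0 0 -0.01 0;0 0 0 -0.005 0;0 0 0 -0.003 0;0 0 0 -0.002 0;0 0 0 -0.001 0;0 0 0 0 0;0 0 0 0 0"

```text
t: 17.35
ee_pos: [534.8, -225.8, 49.6]
orientation: [-0.381, 3.118, -0.001]
ft_force: [0.3, 0.4, -0.6]
width: 9.7
```

Run:
```python
from h import *
o=ctrl.get_obs();print(o["ee_pos"],o["width"],o["ft_force"],o["moment"])
img,S=grab("scene");t,T=grab("top")
g=np.load("scene.npz");q=(np.array([640,-200,50])-g["o"])@g["M"];u,v=(q[:2]/q[2]*g["f"]+g["c"]).astype(int)
b=cv2.resize(img[v-50:v+50,u-50:u+50],(400,400),interpolation=cv2.INTER_CUBIC)
a=ortho("top.npz",640,-200,200,200,55,2)
cv2.imwrite("pics/s8.png",np.hstack([a,b])[...,::-1])
for im,P in((img,S),(t,T)):
    m=(im[...,0]>100)&(im[...,1]<50)&(im[...,2]<50)&(abs(P[...,0]-740)<60)&(abs(P[...,1]+172)<50)
    q=P[m];print(len(q),q.mean(0))
```

```text
[ 534.82775108 -225.78642471   49.57344372] 9.66376569980555 [ 0.29838158  0.43465825 -0.57413602] [ 0.07718337  0.05979758 -0.00406477]
145 [ 739.08015886 -174.38973309   57.9590672 ]
219 [ 738.47769642 -176.73588349   57.91500095]
```

View pics/s8.png

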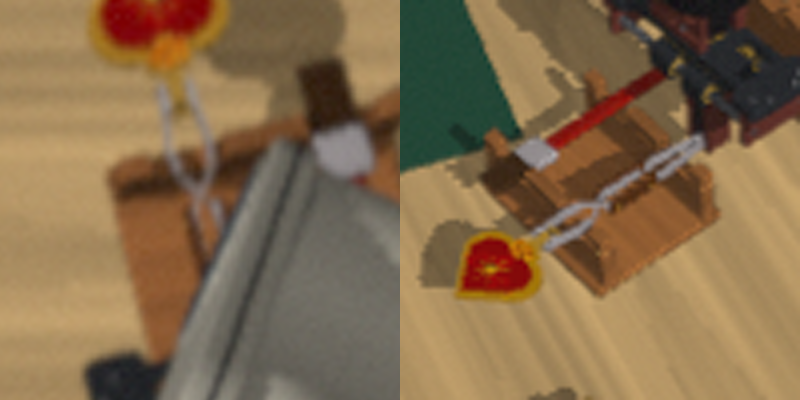

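The strips lie in the free notches, with the heart clear beyond the front cheek (500,265) and the brush undisturbed. I lower the last millimetres, release and rise.

Emit:
play_rows --increments "0 0 0 -0.001 0;0 0 0 -0.001 0;0 0 0 0 0;0 0 0 0 0"

```text
t: 17.85
ee_pos: [534.7, -225.8, 47.8]
orientation: [-0.382, 3.118, -0.001]
ft_force: [-2.2, 0.1, 5.5]
width: 9.7
```

Contact (5.5 N up), so I release.

Emit:
play_rows --increments "0.12 0 0 0 0;0.14 0 0 0 0;0.17 0 0 0 0;0.2 0 0 0 0;0.25 0 0 0 0;0.3 0 0 0 0;0.35 0 0 0 0;0.35 0 0 0 0;0.35 0 0 0 0;0.35 0 0 0.01 0;0.35 0 0 0.02 0;0.35 0 0 0.04 0;0.35 0 0 0.04 0;0.35 -0.02 0 0.04 0;0.35 -0.04 0 0 0;0.35 -0.04 0 0 0;0.35 0 0 0 0;0.35 0 0 0 0"

```text
t: 19.65
ee_pos: [434.6, -225.9, 198.1]
orientation: [-0.38, 3.117, -0.002]
ft_force: [0.6, -0.1, -0.4]
width: 30.9
```

Run:
```python
from h import *
o=ctrl.get_obs();print(o["ee_pos"],o["width"],o["ft_force"])
img,S=grab("scene");t,T=grab("top")
g=np.load("scene.npz");q=(np.array([640,-200,50])-g["o"])@g["M"];u,v=(q[:2]/q[2]*g["f"]+g["c"]).astype(int)
b=cv2.resize(img[v-50:v+50,u-50:u+50],(400,400),interpolation=cv2.INTER_CUBIC)
a=ortho("top.npz",640,-200,200,200,55,2)
cv2.imwrite("pics/s9.png",np.hstack([a,b])[...,::-1])
for im,P in((img,S),(t,T)):
    m=(im[...,0]>100)&(im[...,1]<50)&(im[...,2]<50)&(abs(P[...,0]-740)<60)&(abs(P[...,1]+172)<50)
    q=P[m];c=q.mean(0);A=np.c_[q[:,:2]-c[:2],np.ones(len(q))];print(len(q),c,np.linalg.lstsq(A,q[:,2],rcond=None)[0])
for n,u,v in [("jar",247,166),("frame",268,135)]: print(n,T[v,u].round(1))
```

```text
[ 434.58460604 -225.91231513  198.14700525] 30.934690098475787 [ 0.58972459 -0.05444103 -0.43871944]
145 [ 738.50206348 -173.55062026   54.22856062] [-1.03801055e-02  2.15985579e-02  5.42285606e+01]
219 [ 738.53757563 -176.97110733   53.59110787] [-2.66346250e-02 -1.98474441e-02  5.35911079e+01]
jar [680.1  85.3  60.6]
frame [774.7  32.2  28. ]
```

View pics/s9.png

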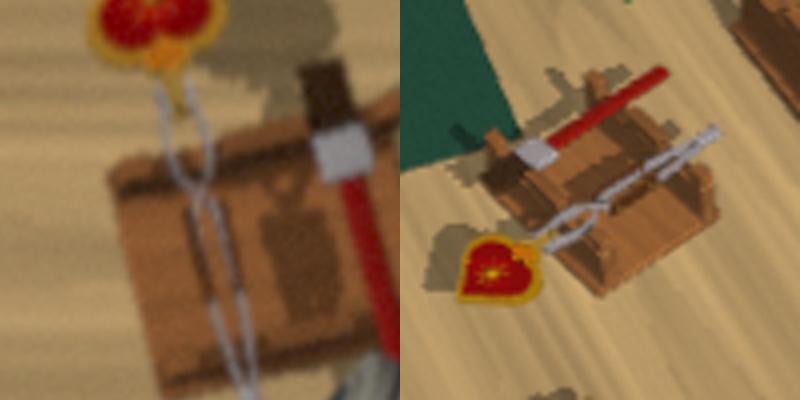

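```bash
python3 -c "
from workcell import ctrl
print(ctrl.close_job())"
```

```text
the job is handed in; nothing more can be done
None
```

The job is handed in at about 19.8 s of robot time. I squeezed the tweezers open by their plates, brought the jaws either side of the heart's brass lug and let them close on it. I then took the tweezers by the tail block and carried the heart face up to the small wooden rest. They lie in its free notches with the robot clear.

**Last checks:**
- **Grip and fit:** The final picture shows the tweezers in both free notches, plates between the cheeks, and the heart still gripped out in the air beyond the front cheek.
- **Heart level:** The red face is at about z 54 mm, with a slope under 0.03.
- **Bystanders:** The jar and frame read where they were at the start, to within the depth noise. I checked the brush by eye only, and it looks unmoved.

**Disagreements:**
- The red face read about 3 mm lower than the 57 mm I expected. Part of that may be depth noise and part a slight droop.
- The top and scene cameras differ by about 3 mm sideways on the heart.
- I viewed 13 pictures, past the budget of 10 and one past its allowance of one or two more.

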